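Put the seal clips away and latch the supply cabinet

ROBOT

A 6-joint arm with a two-finger parallel gripper is mounted at the origin on a cart in front of the work surface, level with it; the furniture and walls round the work are solid. World frame = base frame: x ahead of the robot, y to its left, z up, the work surface at z = 0. Lengths are in mm, angles in rad, forces in N, time in s.
With the tool pointing down it reaches from about 400 to 925 mm from the base axis. Payload 12.5 kg.
Tool frame: the origin (TCP) lies at the very end of the fingers, on their centre line; the grasp point (between the pads) lies env.hold_point_z behind it (env.hold_point_z is the distance from the TCP to the grasp point, in mm); y points along the fingers, z is the direction in which the jaws open and shut, and the axes are right-handed (so a half turn about y gives the same grasp; the last joint's range is limited). The gripper opens to 95 mm and grips with 3 to 60 N. Pads are 20 mm wide; open, the fingers measure 119 mm over their backs; the gripper's body (75 mm by 180 mm) begins 59 mm behind the grasp point.
Start: joints at [1.046, 0.491, 1.559, -0, 1.092, -0.106], TCP at [254.153, 571.014, 177.761] pointing down, gripper open.
Joint ranges: [-3.1, 3.1], [-0.84, 2.19], [0.05, 2.79], [-1.13, 4.28], [0.06, 2.93], [-2.69, 2.69]. Speed limits (rad/s): [2.22, 2.22, 2.79, 3.14, 3.14, 3.14].

INTERFACE

Orientations are given as [roll, pitch, yaw] about the fixed x, y, z axes, in that order (R = Rz(yaw) Ry(pitch) Rx(roll)).
In Python, from cell import env gives the robot as it stands.
- The arm moves only by the shell command python3 -m inch 'ROWS'. ROWS is JSON, one flat list of numbers, 7 for each row, row after row: the shift along the tool's x, y, z in m, then the turn, a rotation vector about the tool's x, y, z in degrees, then the closure, from -1 (fully open) to 1 (shut). In form: [tx, ty, tz, ax, ay, az, hand, tx, ty, tz, ax, ay, az, hand, ...]. A call has 1 to 10 rows; each row shifts and turns the commanded pose from where the row before left it, along the tool's axes as they then stand; what a row does not reach is not made up. A row lasts 1/10 s, in which the tool goes at most 50 mm and 8.59 degrees, less where a joint would pass 70% of its speed; a pose out of reach is approached as far as the arm can. A call is refused whole if a number of a shift passes 0.05 or a number of a turn 8.59, either way. A call with a gripper value outside its range is refused whole. The fingers move at their own pace and stop on an object; the grip force is fixed at half the most. Time passes only in rows, so rows that do not move let the fingers close. It gives the time, the measured TCP pose, the force and the opening at its end, in the units of the state.
- env.state(): the state, without advancing time (a new reading comes with each control period).
- env.read_camera(name): name is "side" or "top" or "wrist"; returns a dict with "pixels" (384x512x3 uint8, blue, green, red), "depth" (384x512 float32, mm along the optical axis (not along the pixel's ray), 0 where there is no reading), "mtx" (3x3 intrinsics, pixels), "R" (3x3) and "t" (3): a world point X has camera coordinates R X + t. Camera axes: x right, y down, z forward; pixel columns grow to the right and rows downward; lengths in mm; the calibration is good to about 2 mm. A picture is of the moment at which its call begins.
- env.job_done(): hands the job in, once; it reports no verdict.
The state is a dict: "t": time; "joints": joint angles; "qvel": joint speeds; "tau": joint torques, N m; "eef_pos": TCP position; "tcp_rot": TCP orientation; "ft_force": force on the tool from outside, world axes, zero at the start; "moment": the same for the moment, N m; "opening": opening from 0.0 (shut) to 1.0 (fully open).
Only numpy, scipy, OpenCV 4.12 (cv2) and the standard library are available. Lean on these libraries where they do the work, as an engineer would, in place of code of your own. Each camera call takes 0.05 s, during which the arm holds its last target.

TASK

Put the open box of seal clips away in the little white supply cabinet: stand it upright on the pulled-out tray, let go of it, and slide the tray fully home. Only then swing the blue door shut and push it until its sprung tongue snaps in behind the strike, so that the door stays latched. Leave the tape roll and the bench timer where they are.

Things in the scene. Friction and masses are not known exactly. Their poses are not given: they have to be found in the camera images.
- clips_center (a point): Loose open clear-plastic box with aluminium seal clips in it, about 90 g, 56 mm (its own x) by 81 mm (its own y) by 30 mm high, walls stiff enough to grip across the 56 mm side. The point is its centre, 15 mm above its underside; its z axis is up.
- cabinet: Low white cabinet, fixed on the bench, 200 deep (x), 226 wide (y), 95 mm high; its roof begins 28 mm behind the front. Origin: centre of its underside. Its open front is the plane x = -0.100 m; +x points into it, +y left seen from the front. Door hinged at the right (-y). The strike, a plate with an upright roller, sticks out 26 mm in front at the left edge, 13 to 51 mm above the bench.
- tray_floor (a point): Centre of the floor of the grey tray that slides out of the cabinet front towards the cabinet's -x; axes as the cabinet's; moves with the tray. Inside 156 mm along x, 182 mm along y; floor 17 mm above the bench; rims at the sides and back 12 mm above the floor, front panel 51 mm above it. The box on the tray passes under the roof.
- tray_pull (a point): Middle of the front face of the black bar on the tray's front panel, 56 mm above the bench (bar 90 mm along y, 16 mm high, 12 mm proud). Push it towards the cabinet's +x to slide the tray in (about 2 N). The panel's top is 68 mm above the bench. With the tray home this face is 9 mm inside the cabinet's front plane.
- tray (a joint): Slide of the tray: 0 = fully home in the cabinet (a stop), grows as it is pulled out, 0.16 m = fully out. It stays where it is left.
- door_hinge (a point): Point on the upright hinge line of the door, at mid-thickness and mid-height of the door. Its axes turn with the door: +y runs along the door from the hinge to the free edge, -x is the outward normal of its outer face.
- door_push (a point): Point on the blue door's outer face, 150 mm from the hinge line, 70 mm above the bench, 6 mm out from door_hinge; axes as door_hinge. Door 12 mm thick, 195 mm wide from hinge to free edge, 6 to 92 mm above the bench. A latch plate and a black stud (20 mm) stick out of the face 160 to 193 mm from the hinge, 20 to 44 mm above the bench: push above or beside them.
- door (a joint): Hinge of the door: 0 = shut against a stop, grows as it opens (counter-clockwise from above), 2.0 rad = wide open. Swings easily, stays where left. Closing, the tongue meets the strike at about 0.08 rad and takes about 5 to 9 N at door_push to drive over; below about 0.015 rad it has snapped in and holds the door within 0.02 rad. Let go sooner, the door is pushed ajar.
- latch (a joint): Slide of the sprung steel tongue in the door's free edge, sloped on its inner side: 0 = fully sprung out (12 mm out of the edge), grows up to 0.011 m as the strike pushes it back. It springs out by itself.
- roll: Bystander: loose cream tape roll lying flat, 104 mm diameter, 25 mm high. Origin: centre of its underside. Leave it alone.
- timer: Bystander: loose white bench timer, 82 x 58 x 22 mm, lying on its back. Origin: centre of its underside. Leave it alone.
There are look-alikes about, which are no part of the job. Leave any green look-alike of the part that bears clips_center alone.

How it is judged (in metres and radians):
On the way, in this order (a step that is already met when the one before it is completed fails the run):
1. the clip box stands upright on the floor of the pulled-out tray, released (x of clips_center in the frame of tray_floor between -0.055 and 0.055 m and y of clips_center in the frame of tray_floor between -0.068 and 0.068 m and z of clips_center in the frame of tray_floor below 0.019 m and angle between clips_center's own z axis and vertical below 0.1 rad and value of joint tray above 0.06 m and contact force between the fingers and clips below 0.2 N), for 0.2 s.
2. the tray is fully home with the clip box on it and the door still open (value of joint tray below 0.008 m and value of joint door above 0.15 rad and z of clips_center in the frame of tray_floor below 0.019 m), for 0.2 s.
At the end, for the whole second after the job is handed in: The door is shut (under 0.025 rad) and at rest with its tongue sprung out behind the strike (within 2 mm of fully out), the tray is home within 8 mm, and the clip box stands upright (within 0.1 rad), at rest, flat on the tray's floor inside its rims (value of joint door below 0.025 rad and value of joint latch below 0.002 m and value of joint tray below 0.008 m and x of clips_center in the frame of tray_floor between -0.055 and 0.055 m and y of clips_center in the frame of tray_floor between -0.068 and 0.068 m and z of clips_center in the frame of tray_floor below 0.019 m and angle between clips_center's own z axis and vertical below 0.1 rad and linear speed of clips below 0.02 m/s and velocity of joint door below 0.05 rad/s); the robot touches nothing.
It fails at once if the door is swung in (below 1.2 rad) while the tray still sticks out by more than 30 mm (value of joint door below 1.2 rad and value of joint tray above 0.03 m).
It fails at once if the tape roll is pushed more than 30 mm away (distance of roll from where it was at the start of the episode above 0.03 m).
It fails at once if the bench timer is pushed more than 30 mm away (distance of timer from where it was at the start of the episode above 0.03 m).
It also fails if it takes over 69 s, if anything falls off the work surface, if the arm or the gripper's body presses on something with over 40 N, if the wrist force passes 120 N, or if a joint passes its speed limit or range.

## Working session

There is one attempt and no reset: what is moved stays moved. The work goes in short steps, Python scripts to look and compute and a shell command to move; the robot and the scene stay as the last step left them, time stands still between calls to the robot, and variables do not carry over. Pictures are saved under pics/ and viewed, and the job is handed in when it is done.

```bash
ls; mkdir -p pics
python3 - <<'E'
from cell import env
import cv2
s=env.state();print(s,env.hold_point_z)
for n in ["side","top","wrist"]:
    c=env.read_camera(n);cv2.imwrite(f"pics/{n}0.png",c["pixels"]);print(n,c["mtx"].tolist(),c["R"].tolist(),c["t"].tolist())
E
```

```text
pics
{'t': 0.0, 'joints': array([ 1.04641938e+00,  4.91570929e-01,  1.55943566e+00, -1.02812117e-05,
        1.09169701e+00, -1.05605628e-01]), 'qvel': array([ 6.17476723e-04, -4.06827029e-04,  9.91045468e-04, -3.79260809e-04,
       -1.86435693e-05,  1.30300520e-03]), 'tau': array([ 1.49512165e-03, -6.12657666e+01, -2.58181393e+01,  6.92900363e-02,
        4.82328131e-02, -7.79531319e-05]), 'eef_pos': array([253.99435961, 570.75860369, 177.15945588]), 'tcp_rot': array([-1.57190205e+00,  1.08036875e-04, -4.18766634e-01]), 'ft_force': array([-0.5413044 ,  0.56586657, -0.32923517]), 'moment': array([0.01605362, 0.0012179 , 0.00554803]), 'opening': 1.0001792443975879} 18.8
side [[442.33989910322583, 0.0, 253.18580672457196], [0.0, 442.33989910322583, 196.37376744936472], [0.0, 0.0, 1.0]] [[0.9955577498664323, -0.09366967690298221, -0.009526715581811588], [-0.05658659860402517, -0.5143967250872942, -0.855683332826983], [0.07525107002104849, 0.8524212578580835, -0.5174120945748463]] [-550.6789925978363, 58.5891345793697, 1316.5827821677187]
top [[474.4517459739267, 0.0, 249.9743993653807], [0.0, 474.4517459739267, 189.0836781892113], [0.0, 0.0, 1.0]] [[-0.015842919156408543, -0.9998115935977783, -0.011215133529051765], [-0.9821144308362829, 0.017665214878865687, -0.18745448761341368], [0.18761728773150804, 0.008044718189872286, -0.9822092627610054]] [-58.25228757576168, 563.3336420352038, 1399.1420245599375]
wrist [[311.2987582572956, 0.0, 251.62049017346135], [0.0, 311.2987582572956, 190.94478276012543], [0.0, 0.0, 1.0]] [[0.40570285160463493, 0.9140046018483887, -0.0008854376538599308], [0.8812611399579272, -0.3909115393640941, 0.2656444458144221], [0.2424541181335651, -0.10855301097604612, -0.9640706635968715]] [-625.5103766730072, -32.00461623359893, 389.3937329008165]
```

View pics/top0.png

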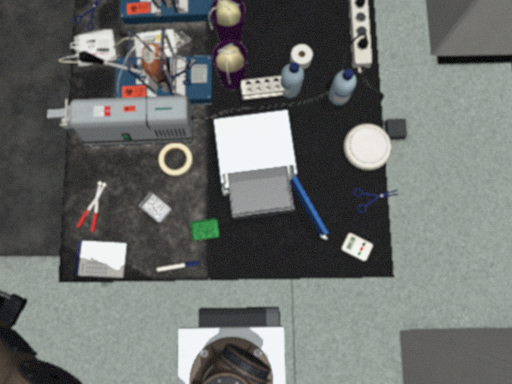

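View pics/side0.png

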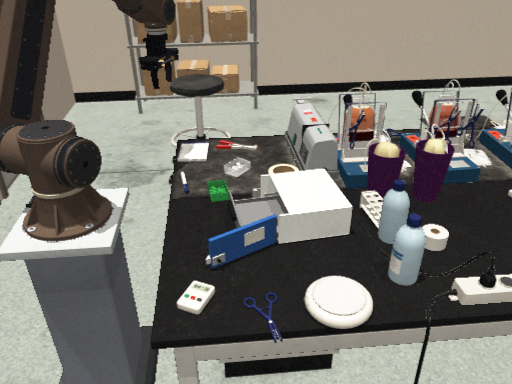

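View pics/wrist0.png

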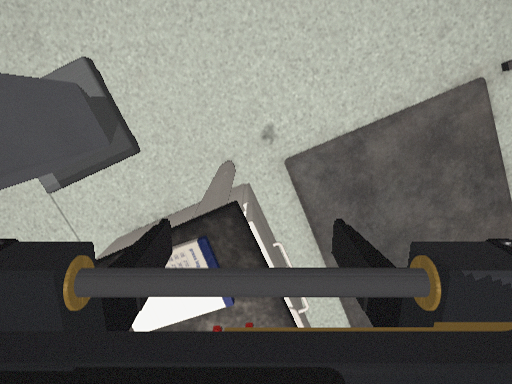

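The top view shows the clear clip box at (155,207), the green look-alike at (205,229), the tape roll at (176,159), and the timer at (357,247). The cabinet roof is around (255,143), the tray is pulled out at (260,192), and the blue door runs from (293,178) to (326,237). Next I'll measure these.

```bash
cat > h.py <<'E'
import numpy as np, cv2
from cell import env
def cloud(n):
    c=env.read_camera(n);d=c["depth"].astype(float);v,u=np.mgrid[:384,:512]
    K=c["mtx"];P=np.stack([(u-K[0,2])/K[0,0]*d,(v-K[1,2])/K[1,1]*d,d],-1)
    W=(P-c["t"])@c["R"];W[d==0]=np.nan
    return c["pixels"],W,c
E
python3 - <<'E'
from h import *
px,W,c=cloud("top"); np.save("topW.npy",W);cv2.imwrite("pics/top1.png",px)
cv2.imwrite("pics/crop1.png",cv2.resize(px[100:260,130:370],None,fx=3.3,fy=3.3,interpolation=cv2.INTER_CUBIC))
def st(n,m):
    P=W[m];print(n,len(P),P.mean(0).round(1),np.median(P,0).round(1),"z",np.nanpercentile(P[:,2],[5,50,95]).round(1))
    r=cv2.minAreaRect(P[:,:2].astype(np.float32));print("  rect",np.round(r[0],1),np.round(r[1],1),round(r[2],1))
hsv=cv2.cvtColor(px,cv2.COLOR_BGR2HSV)
v,u=np.mgrid[:384,:512]
box=lambda a,b,cc,d:(u>=a)&(u<=b)&(v>=cc)&(v<=d)&np.isfinite(W[...,2])
Z=W[...,2]
st("clips",box(135,178,188,226)&(Z>6))
st("clips sat",box(135,178,188,226)&(hsv[...,2]>90))
st("green",box(188,222,215,245)&(hsv[...,1]>120)&(hsv[...,0]>40)&(hsv[...,0]<85))
st("roof",box(205,305,100,200)&(Z>85)&(hsv[...,2]>180))
st("door",box(285,335,165,245)&(hsv[...,1]>120)&(Z>60))
st("door all",box(285,335,165,245)&(hsv[...,1]>120))
st("panel",box(225,300,195,222)&(Z>55)&(Z<80))
st("roll",box(155,196,140,178)&(Z>15)&(Z<40))
st("timer",box(335,380,228,265)&(Z>12))
print("bench",np.nanmedian(Z[box(300,345,255,272)]))
E
```

```text
clips 396 [517.1 230.1  15.5] [516.5 231.1  13.7] z [ 6.3 13.7 32.9]
  rect [518.2 227.3] [119.7 135.9] 0.5
clips sat 637 [521.  228.1   9.7] [520.4 227.7   7.2] z [-1.9  7.2 29.8]
  rect [519.8 225.3] [120.5 123.8] 0.8
green 502 [447.1  73.2  10.2] [446.9  72.    8.3] z [-0.7  8.3 27.4]
  rect [448.5  74.7] [63.5 83.5] 7.0
roof 4091 [698.  -81.6  96.4] [697.7 -81.7  96.4] z [ 91.4  96.4 101.2]
  rect [652.  -94.3] [274.4 240.6] 7.2
door 365 [ 502.5 -240.4   88.3] [ 502.2 -240.8   91.9] z [66.1 91.9 97.4]
  rect [ 504.  -241.5] [194.4  13.5] 27.8
door all 610 [ 505.8 -243.6   61.4] [ 504.8 -243.5   78. ] z [-0.7 78.  96.5]
  rect [ 514.6 -248.5] [206.7  35.9] 27.6
panel 256 [ 484.8 -107.    66. ] [ 483.  -105.9   66.3] z [58.  66.3 72.5]
  rect [ 491.1 -120. ] [ 38.6 214.6] 16.8
roll 562 [677.4 170.1  25.5] [682.8 170.5  25. ] z [18.3 25.  36.1]
  rect [672.6 174.1] [119.4 111.4] 89.0
timer 511 [ 383.1 -388.7   20.2] [ 382.9 -388.6   20. ] z [15. 20. 26.]
  rect [ 385.8 -390.6] [82.2 64.4] 62.0
bench 1.3444530722842343
```

View pics/crop1.png

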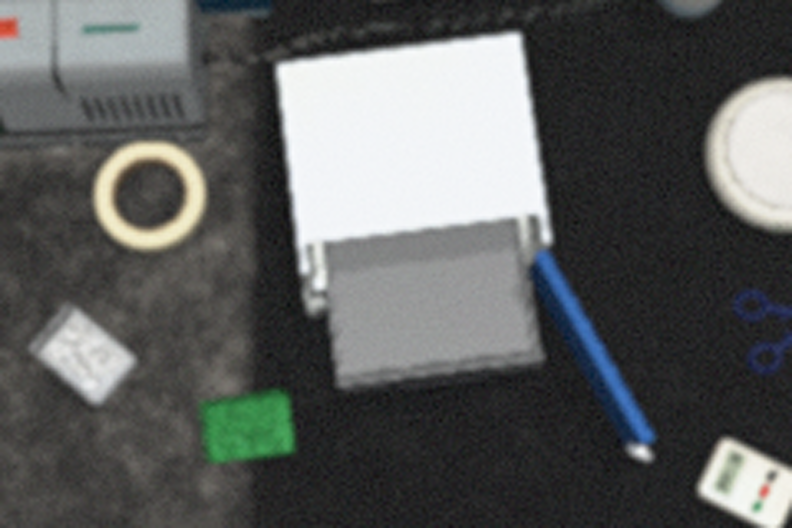

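```bash
cat >> h.py <<'E'
def plane(c,uv,z):
    uv=np.atleast_2d(uv).astype(float);K=c["mtx"];R=np.array(c["R"]);t=np.array(c["t"])
    ray=np.c_[(uv-[K[0,2],K[1,2]])/[K[0,0],K[1,1]],np.ones(len(uv))]@R
    o=-R.T@t;return o+ray*((z-o[2])/ray[:,2])[:,None]
def proj(c,X):
    p=np.atleast_2d(X)@np.array(c["R"]).T+np.array(c["t"]);q=p@np.array(c["mtx"]).T;return q[:,:2]/q[:,2:]
def rows(yaw,d):
    cy,sy=np.cos(yaw),np.sin(yaw);return np.round([d[0]*cy+d[1]*sy,-d[2],-d[0]*sy+d[1]*cy],1)
E
python3 - <<'E'
from h import *
px,W,c=cloud("top");Z=W[...,2]
g=cv2.cvtColor(px,cv2.COLOR_BGR2GRAY);hsv=cv2.cvtColor(px,cv2.COLOR_BGR2HSV)
def big(m):
    cs,_=cv2.findContours(m.astype(np.uint8),cv2.RETR_EXTERNAL,cv2.CHAIN_APPROX_NONE);return max(cs,key=cv2.contourArea)
m=(g>215);m[:, :200]=0;m[:,310:]=0;m[:100]=0;m[215:]=0
k=big(m);m2=np.zeros_like(g);cv2.drawContours(m2,[k],-1,1,-1)
m2=cv2.morphologyEx(m2,cv2.MORPH_OPEN,np.ones((9,9)));k=big(m2)
P=plane(c,k[:,0],95)[:,:2].astype(np.float32);r=cv2.minAreaRect(P);print("roof",r);print(cv2.boxPoints(r).round(1))
m=(g>100)&(Z<60);m[:,:135]=0;m[:,178:]=0;m[:188]=0;m[226:]=0
k=big(m);P=plane(c,k[:,0],28)[:,:2].astype(np.float32);r=cv2.minAreaRect(P);print("clips",r)
m=(hsv[...,1]>120)&(hsv[...,0]>95)&(hsv[...,0]<130)&(Z>75);m[:,:280]=0;m[:,340:]=0;m[:160]=0;m[250:]=0
k=big(m);P=plane(c,k[:,0],92)[:,:2].astype(np.float32);r=cv2.minAreaRect(P);print("door",r);print(cv2.boxPoints(r).round(1))
E
```

```text
roof ((700.7900390625, -82.12158203125), (170.70465087890625, 223.19569396972656), 6.292712688446045)
[[ 603.7   19.4]
 [ 628.2 -202.4]
 [ 797.9 -183.7]
 [ 773.4   38.2]]
clips ((515.8949584960938, 227.4437713623047), (92.54023742675781, 61.77104949951172), 49.71370315551758)
door ((503.48785400390625, -240.310302734375), (194.4037322998047, 15.083388328552246), 27.537578582763672)
[[ 413.8 -278.6]
 [ 420.8 -291.9]
 [ 593.2 -202.1]
 [ 586.2 -188.7]]
```

```bash
python3 -m inch '[0.0383,0,-0.0205,0,0,0,-1,0.0383,0,-0.0205,0,0,0,-1,0.0383,0,-0.0205,0,0,0,-1,0.0383,0,-0.0205,0,0,0,-1,0.0383,0,-0.0205,0,0,0,-1,0.0383,0,-0.0205,0,0,0,-1,0.0383,0,-0.0205,0,0,0,-1,0.0383,0,-0.0205,0,0,0,-1,0.0383,0,-0.0205,0,0,0,-1,0.0383,0,-0.0205,0,0,0,-1]'; python3 -m inch '[0,0,0,0,8.55,0,-1,0,0,0,0,8.55,0,-1,0,0,0,0,8.55,0,-1,0,0,0,0,8.55,0,-1,0,0,0,0,8.55,0,-1,0,0,0,0,8.55,0,-1,0,0,0,0,8.55,0,-1,0,0,0,0,8.55,0,-1,0,0,0,0,8.55,0,-1,0,0,0,0,8.55,0,-1]';  python3 -m inch '[0,0,0,0,8.5,0,-1,0,0,0,0,8.5,0,-1,0,0,0,0,0,0,-1]'
python3 - <<'E'
from h import *
c=env.read_camera("wrist");cv2.imwrite("pics/w1.png",c["pixels"])
E
```

```text
t: 1.25
eef_pos: [521.6, 226.4, 177.8]
tcp_rot: [-1.571, -0.0, -0.419]
ft_force: [1.1, -0.2, 0.0]
opening: 0.999
t: 2.25
eef_pos: [520.6, 228.0, 177.7]
tcp_rot: [-1.571, -0.0, -1.917]
ft_force: [-0.2, -0.9, 0.7]
opening: 1.001
t: 2.55
eef_pos: [520.7, 228.0, 177.7]
tcp_rot: [-1.571, 0.0, -2.21]
ft_force: [-0.3, -0.2, -0.9]
opening: 1.001
```

View pics/w1.png

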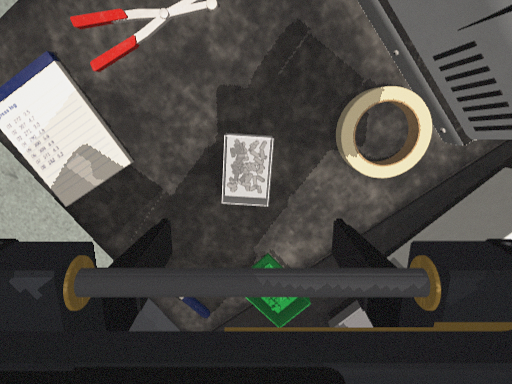

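The wrist view shows the clip box at about (247,170), nearly aligned with the jaws. The rim's far edge is at row 134 and its near rim at about row 196. The near wall shows down to row 206.

Run:
```python
from h import *
px,W,c=cloud("wrist")
cv2.imwrite("pics/w2.png",cv2.resize(px[115:225,195:300],None,fx=5,fy=5,interpolation=cv2.INTER_CUBIC))
for n,uv,z in [("rim",[(225,134),(273,136),(271,196),(222,194)],30),("base near",[(271,206),(222,204)],0)]:
    P=plane(c,uv,z);print(n,P.round(1).tolist())
R=np.array(c["R"]);print("cam",(-R.T@c["t"]).round(1))
for y in (150,165,180):print(W[y,215:280:6,2].round(0))
s=env.state();print(s["eef_pos"],s["tcp_rot"],s["joints"])
```

```text
rim [[524.2, 280.9, 30.0], [566.3, 247.2, 30.0], [523.9, 191.2, 30.0], [478.6, 227.4, 30.0]]
base near [[512.5, 171.9, 0.0], [462.9, 211.6, 0.0]]
cam [566.6 288.3 383.8]
[-1. -1.  1. 16. 14. 11. 14.  0. 16. -0. -2.]
[ 0. -0.  0.  9. 12.  9. 17. 10. 12. 16. -0.]
[-1. -2. -0.  8. 10. 14.  0.  1. 11. 28. -1.]
[520.62621874 227.97432222 177.66681731] [-1.57091953e+00 -4.17897094e-05 -2.20330973e+00] [2.96482434e-01 4.10565332e-01 1.70030434e+00 8.58884701e-05
 1.03083021e+00 9.28951683e-01]
```

View pics/w2.png

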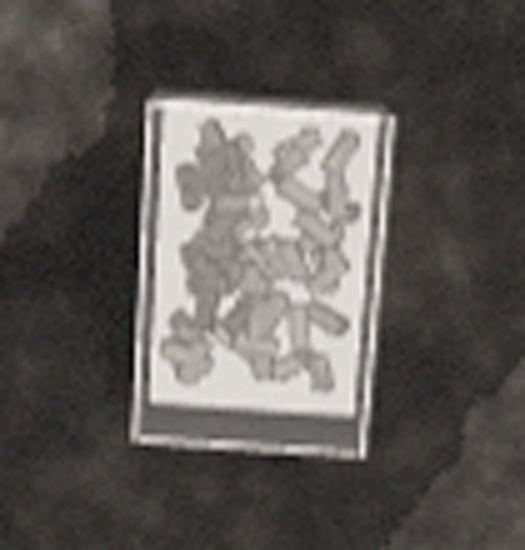

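Run:
```python
from h import *
c=env.read_camera("wrist")
P=plane(c,[(224.6,134.6),(273.6,138),(268,206.2),(221.4,203.4)],30)[:,:2];print(P.round(1))
print("sides",[np.linalg.norm(P[i]-P[(i+1)%4]).round(1) for i in range(4)],"centre",P.mean(0))
l=(P[2]+P[3]-P[0]-P[1]);print("long axis deg",np.degrees(np.arctan2(l[1],l[0])))
s=(P[1]+P[2]-P[0]-P[3]);print("short axis deg",np.degrees(np.arctan2(s[1],s[0])))
s=env.state();yaw=s["tcp_rot"][2];print("yaw",np.degrees(yaw))
print(rows(yaw,np.r_[P.mean(0),5]-s["eef_pos"]))
```

```text
[[523.3 280.6]
 [565.6 245. ]
 [513.7 182.9]
 [470.9 218.6]]
sides [np.float64(55.2), np.float64(80.9), np.float64(55.7), np.float64(81.2)] centre [518.3768769  231.76949198]
long axis deg -130.02005770875434
short axis deg -39.95077135629289
yaw -126.25629079548611
[ -1.7 172.7  -4.1]
```

```bash
python3 -m inch '[-0.0017,0,-0.0041,0,3.75,0,-1,0,0.03,0,0,0,0,-1,0,0.03,0,0,0,0,-1,0,0.03,0,0,0,0,-1,0,0.025,0,0,0,0,-1,0,0.015,0,0,0,0,-1,0,0,0,0,0,0,-1]'
python3 - <<'E'
from h import *
c=env.read_camera("wrist");cv2.imwrite("pics/w3.png",c["pixels"]);s=env.state();print(rows(s["tcp_rot"][2],np.r_[518.4,231.8,5]-s["eef_pos"]),np.degrees(s["tcp_rot"]))
E
```

```text
t: 3.4
eef_pos: [517.4, 231.5, 45.9]
tcp_rot: [-1.573, -0.003, -2.271]
ft_force: [0.4, 0.0, 0.3]
opening: 1.0
[-0.3 42.2  0.2] [-9.00515234e+01 -7.57217994e-02 -1.30121418e+02]
```

View pics/w3.png

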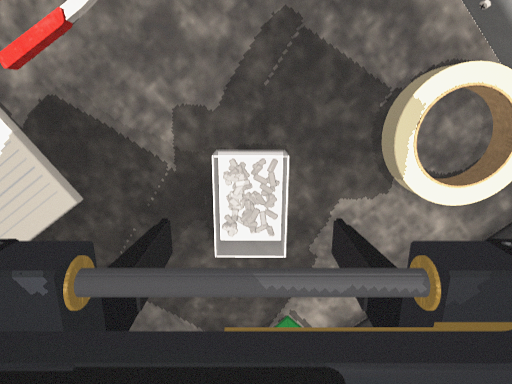

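The box is square to the jaws and centred at column 250 between the fingers, so I'll go down and close.

```bash
python3 -m inch '[0,0.02,0,0,0,0,-1,0,0.014,0,0,0,0,-1,0,0.007,0,0,0,0,-1,0,0,0,0,0,0,-1,0,0,0,0,0,0,0.2,0,0,0,0,0,0,1,0,0,0,0,0,0,1,0,0,0,0,0,0,1,0,0,0,0,0,0,1,0,0,0,0,0,0,1]'
```

```text
t: 4.45
eef_pos: [518.4, 231.8, 6.9]
tcp_rot: [-1.571, 0.0, -2.273]
ft_force: [0.3, 0.2, -0.2]
opening: 0.549
```

```bash
python3 -m inch '[0,0,0,0,0,0,1,0,0,0,0,0,0,1,0,-0.01,0,0,0,0,1,0,-0.03,0,0,0,0,1,0,-0.04,0,0,0,0,1,0,-0.04,0,0,0,0,1,0,-0.02,0,0,0,0,1,0,0,0,0,0,0,1]'
python3 - <<'E'
from h import *
c=env.read_camera("wrist");cv2.imwrite("pics/w4.png",c["pixels"])
px,W,c=cloud("side");cv2.imwrite("pics/s4.png",px)
E
```

```text
t: 5.25
eef_pos: [519.6, 232.2, 150.5]
tcp_rot: [-1.568, 0.005, -2.273]
ft_force: [0.2, -0.1, -0.5]
opening: 0.002
```

View pics/w4.png

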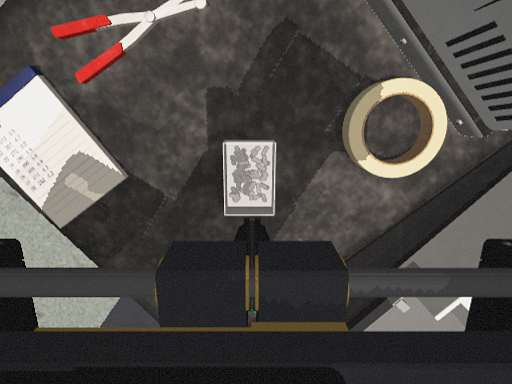

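View pics/s4.png

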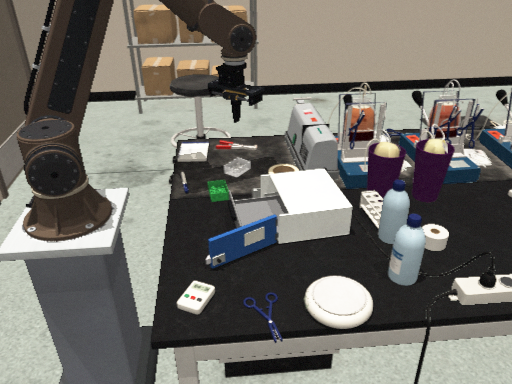

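Run:
```python
from h import *
px,W,c=cloud("wrist")
cv2.imwrite("pics/w5.png",cv2.resize(px[125:245,190:310],None,fx=5,fy=5,interpolation=cv2.INTER_CUBIC))
s=env.state();e=s["eef_pos"];print(e,np.degrees(s["tcp_rot"]))
print("TCP px",proj(c,e),"bench below",proj(c,[e[0],e[1],0]))
R=np.array(c["R"]);print("cam",(-R.T@c["t"]).round(1),"fwd",R[2])
print(W[150:215:8,250].round(0)); print("finger?",W[222:240:3,252].round(0))
px,W,c=cloud("side")
print("side TCP",proj(c,e),"box exp",proj(c,[518,232,15]))
g=W[150:180,215:255].reshape(-1,3);g=g[(g[:,2]>10)&(g[:,2]<40)];print(len(g),np.median(g,0))
```

```text
[517.90539467 231.61273618 146.22942587] [-9.00284588e+01 -4.05960989e-02 -1.30246659e+02]
TCP px [[249.53408164 217.22634637]] bench below [[250.28176939 173.54057578]]
cam [568.  288.8 353.2] fwd [-0.17043988 -0.20260514 -0.96431396]
[[535. 253.  -0.]
 [530. 246.   1.]
 [523. 239.   0.]
 [519. 233.  11.]
 [514. 227.  15.]
 [508. 220.  15.]
 [500. 211.   8.]
 [493. 202.   3.]
 [492. 202.  28.]]
finger? [[527. 240. 187.]
 [527. 240. 192.]
 [527. 240. 196.]
 [527. 239. 199.]
 [527. 240. 203.]
 [527. 240. 208.]]
side TCP [[235.77085595 132.00334593]] box exp [[236.91410608 166.92437871]]
290 [518.88197417 228.19687534  20.22311447]
```

View pics/w5.png

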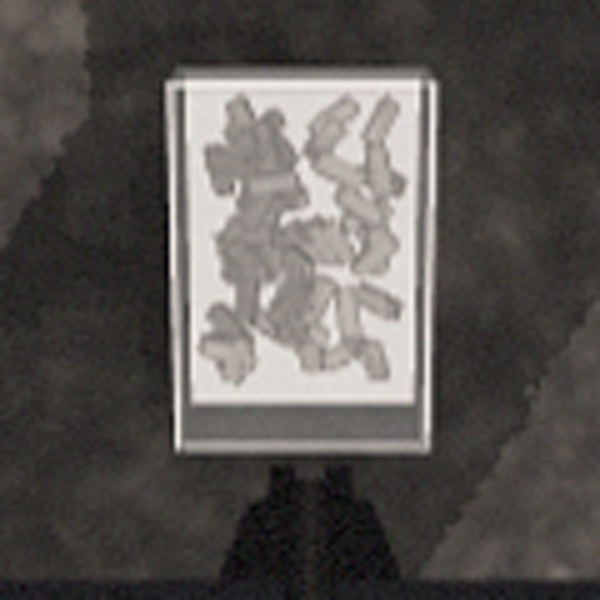

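The fingers shut on nothing, and the box stands where it was with the TCP straight above it. I lifted too early, so I'll go down again, close, and wait while watching the opening.

```bash
python3 -m inch '[0,0,0,0,0,0,-1,0,0,0,0,0,0,-1,0,0,0,0,0,0,-1,0,0,0,0,0,0,-1,0,0,0,0,0,0,-1,0,0.04,0,0,0,0,-1,0,0.03,0,0,0,0,-1,0,0.02,0,0,0,0,-1,0,0,0,0,0,0,-1]';python3 -m inch '[0,0.02,0,0,0,0,-1,0,0.02,0,0,0,0,-1,0,0.01,0,0,0,0,-1,0,0.002,0,0,0,0,-1,0,0,0,0,0,0,-1]'; python3 -m inch '[0,0,0,0,0,0,1,0,0,0,0,0,0,1,0,0,0,0,0,0,1,0,0,0,0,0,0,1]';python3 -m inch '[0,0,0,0,0,0,1,0,0,0,0,0,0,1,0,0,0,0,0,0,1,0,0,0,0,0,0,1]'
python3 - <<'E'
from h import *
c=env.read_camera("wrist");cv2.imwrite("pics/w6.png",c["pixels"]);s=env.state();print(s["eef_pos"],s["opening"])
E
```

```text
t: 6.35
eef_pos: [517.1, 231.3, 54.4]
tcp_rot: [-1.573, -0.004, -2.273]
ft_force: [0.1, 0.4, 0.9]
opening: 0.701
t: 6.85
eef_pos: [518.8, 231.9, 5.4]
tcp_rot: [-1.57, 0.001, -2.273]
ft_force: [-0.4, -0.1, -0.2]
opening: 1.0
t: 7.25
eef_pos: [518.5, 231.8, 5.1]
tcp_rot: [-1.571, 0.0, -2.273]
ft_force: [-0.1, 0.8, 0.2]
opening: 0.719
t: 7.65
eef_pos: [518.4, 231.8, 4.7]
tcp_rot: [-1.571, -0.0, -2.273]
ft_force: [0.3, 0.2, 0.4]
opening: 0.384
[518.39567152 231.79304571   4.7042924 ] 0.344279338436381
```

View pics/w6.png

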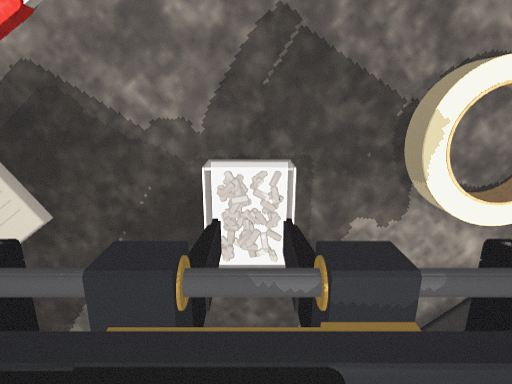

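Run:
```python
from h import *
c=env.read_camera("side");s=env.state();print(s["opening"],s["ft_force"],s["t"])
cw=env.read_camera("wrist")
a=cv2.resize(c["pixels"][120:200,180:300],None,fx=6,fy=6,interpolation=cv2.INTER_CUBIC)
cv2.imwrite("pics/s7.png",a)
cv2.imwrite("pics/w7.png",cv2.resize(cw["pixels"][140:300,150:350],None,fx=4,fy=3.7,interpolation=cv2.INTER_CUBIC))
```

```text
0.3024261465237367 [-0.52118924  1.0804727   0.59302304] 7.75
```

View pics/s7.png

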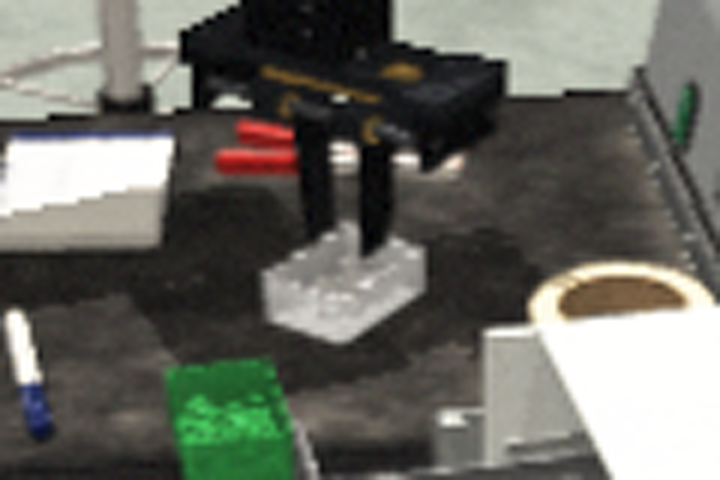

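View pics/w7.png

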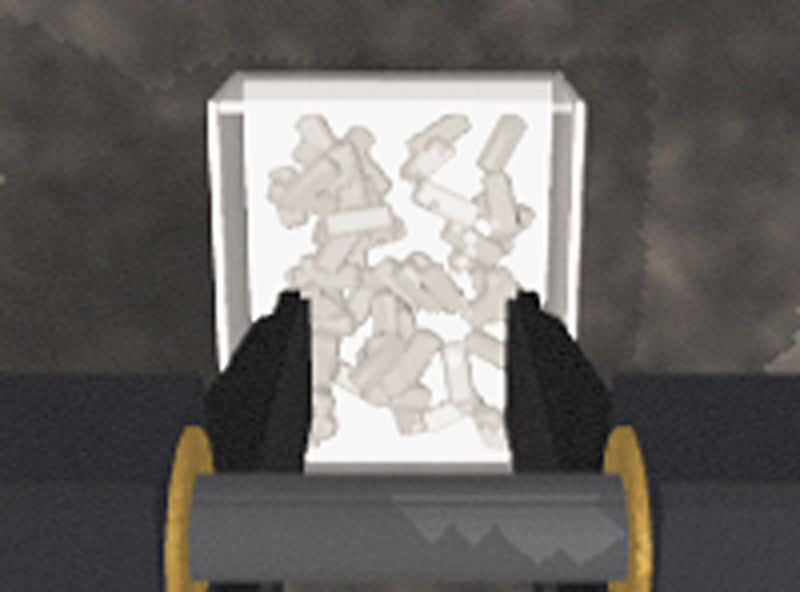

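Run:
```python
from h import *
px,W,c=cloud("side");s=env.state();e=s["eef_pos"];j=np.array([np.cos(np.radians(-40)),np.sin(np.radians(-40)),0]);print(s["opening"],s["ft_force"])
for z in (0,15,30,45):
  print(z,[ ((proj(c,e+k*j+[0,0,z])[0]-[180,120])*6).round(0).tolist() for k in (-14,0,14)])
for u in (231,233,241,243): print(u,[W[v,u].round(0).tolist() for v in range(140,170,3)])
```

```text
0.21602064220019485 [ 0.00248462 -1.13227498  0.76925441]
0 [[323.0, 291.0], [343.0, 297.0], [362.0, 304.0]]
15 [[323.0, 268.0], [342.0, 274.0], [361.0, 281.0]]
30 [[322.0, 245.0], [341.0, 251.0], [361.0, 257.0]]
45 [[321.0, 222.0], [340.0, 228.0], [360.0, 234.0]]
231 [[501.0, 234.0, 117.0], [501.0, 234.0, 106.0], [500.0, 232.0, 96.0], [500.0, 236.0, 83.0], [500.0, 236.0, 72.0], [504.0, 367.0, -3.0], [502.0, 339.0, -2.0], [499.0, 250.0, 30.0], [498.0, 249.0, 19.0], [498.0, 247.0, 8.0]]
233 [[508.0, 239.0, 115.0], [507.0, 235.0, 105.0], [507.0, 232.0, 95.0], [506.0, 229.0, 86.0], [506.0, 236.0, 71.0], [506.0, 228.0, 64.0], [505.0, 230.0, 51.0], [506.0, 259.0, 25.0], [505.0, 251.0, 18.0], [504.0, 228.0, 17.0]]
241 [[532.0, 183.0, 138.0], [532.0, 184.0, 127.0], [533.0, 210.0, 104.0], [533.0, 208.0, 94.0], [532.0, 208.0, 83.0], [532.0, 212.0, 70.0], [532.0, 211.0, 59.0], [532.0, 221.0, 43.0], [535.0, 274.0, 4.0], [531.0, 202.0, 29.0]]
243 [[539.0, 197.0, 131.0], [539.0, 193.0, 122.0], [540.0, 219.0, 100.0], [540.0, 220.0, 88.0], [539.0, 215.0, 79.0], [539.0, 213.0, 69.0], [539.0, 219.0, 55.0], [542.0, 264.0, 21.0], [541.0, 260.0, 11.0], [538.0, 207.0, 26.0]]
```

The images contradict the reported pose. In the side depth, the fingers end at z≈40 while the state gives TCP z≈5. The box is untouched, so the real fingertips sit roughly 38 mm above the reported TCP. I'll lift and measure that offset properly.

```bash
python3 -m inch '[0,-0.03,0,0,0,0,1,0,-0.04,0,0,0,0,1,0,-0.03,0,0,0,0,1,0,0,0,0,0,0,1,0,0,0,0,0,0,1]'
cat > tip.py <<'E'
from h import *
s=env.state();e=s["eef_pos"];yaw=s["tcp_rot"][2];a=np.array([np.cos(yaw),np.sin(yaw),0]);b=np.array([-np.sin(yaw),np.cos(yaw),0])
print(e.round(1),s["opening"])
for n in ("side","wrist"):
    px,W,c=cloud(n);D=W-e
    X,J,Z=D@a,D@b,D[...,2]
    m=(abs(X)<25)&(abs(J)<65)&(Z>-5)&(Z<75)&np.isfinite(Z)
    # group by z
    for z0 in range(-5,75,8):
        k=m&(Z>=z0)&(Z<z0+8)
        if k.sum():print(n,z0,k.sum(),"X",np.percentile(X[k],[5,50,95]).round(0),"J",np.percentile(J[k],[5,50,95]).round(0))
E
python3 tip.py
```

```text
t: 8.35
eef_pos: [518.4, 231.8, 105.0]
tcp_rot: [-1.57, 0.001, -2.273]
ft_force: [0.6, 0.5, -1.1]
opening: 0.005
[518.4 231.8 105. ] 0.005077407139301784
side 35 11 X [-9.  6. 11.] J [-0.  7.  9.]
side 43 13 X [-9.  3. 11.] J [-0.  8. 11.]
side 51 19 X [-7.  9. 13.] J [-2.  8. 12.]
side 59 16 X [-7. 10. 14.] J [-1. 10. 14.]
side 67 19 X [-4.  7. 13.] J [-3. 11. 16.]
wrist 27 1 X [-12. -12. -12.] J [-1. -1. -1.]
wrist 35 81 X [-13. -13. -11.] J [-3.  1.  5.]
wrist 43 127 X [-13. -13. -11.] J [-5.  1.  7.]
wrist 51 175 X [-13. -13. -11.] J [-6.  1.  8.]
wrist 59 231 X [-13. -13. -11.] J [-7.  1.  9.]
wrist 67 97 X [-13. -11. -11.] J [-2.  1.  4.]
```

```bash
python3 -m inch '[0,0,0,0,0,0,-1,0,0,0,0,0,0,-1,0,0,0,0,0,0,-1,0,0,0,0,0,0,-1,0,0,0,0,0,0,-1,0,0,0,0,0,0,-1,0,0,0,0,0,0,-1,0,0,0,0,0,0,-1,0,0,0,0,0,0,-1,0,0,0,0,0,0,-1]';python3 tip.py
python3 - <<'E'
from h import *
px,W,c=cloud("wrist");s=env.state();e=s["eef_pos"];yaw=s["tcp_rot"][2]
a=np.array([np.cos(yaw),np.sin(yaw),0]);b=np.array([-np.sin(yaw),np.cos(yaw),0]);D=W-e;X,J,Z=D@a,D@b,D[...,2]
for lo,hi in ((-65,-40),(40,65)):
    k=(J>lo)&(J<hi)&(abs(X)<18)&(Z>10)&(Z<60);print("zmin",np.percentile(Z[k],[0,1,5,10]).round(1),k.sum())
k=(abs(J)<8)&(abs(X)<18)
E
```

```text
t: 9.45
eef_pos: [518.4, 231.8, 104.8]
tcp_rot: [-1.571, 0.0, -2.273]
ft_force: [0.1, -0.2, -0.4]
opening: 0.792
[518.4 231.8 104.8] 0.7916981795263872
side 35 17 X [-10.   4.  11.] J [-38. -34.  46.]
side 43 22 X [-10.   3.  10.] J [-38.   5.  47.]
side 51 23 X [-9.  1. 10.] J [-41. -32.  49.]
side 59 22 X [-9.  5. 12.] J [-38.   4.  50.]
side 67 33 X [-9.  6. 12.] J [-39.  41.  51.]
wrist 35 270 X [-13.  -6.   7.] J [-41. -38.  43.]
wrist 43 372 X [-13.  -8.   7.] J [-42.  40.  44.]
wrist 51 438 X [-13.  -9.   6.] J [-43. -38.  46.]
wrist 59 471 X [-13. -11.   2.] J [-44.  40.  47.]
wrist 67 506 X [-13. -12.  -2.] J [-46. -38.  48.]
zmin [35.6 36.  37.5 38.8] 564
zmin [34.  35.8 37.3 38.9] 593
```

The real fingertips are 35.5 mm above the reported TCP, both open and shut. I'll use that offset from here on, so a tip height of 5 mm means a reported z of about -30.

```bash
python3 -m inch '[0,0.02,0,0,0,0,-1,0,0.03,0,0,0,0,-1,0,0.03,0,0,0,0,-1,0,0.025,0,0,0,0,-1,0,0.015,0,0,0,0,-1,0,0,0,0,0,0,-1,0,0,0,0,0,0,-1]';python3 -m inch '[0,0.008,0,0,0,0,-1,0,0.005,0,0,0,0,-1,0,0.002,0,0,0,0,-1,0,0,0,0,0,0,-1]';  python3 -m inch '[0,0,0,0,0,0,1,0,0,0,0,0,0,1,0,0,0,0,0,0,1,0,0,0,0,0,0,1,0,0,0,0,0,0,1,0,0,0,0,0,0,1]';python3 -m inch '[0,0,0,0,0,0,1,0,0,0,0,0,0,1]'
```

```text
t: 10.3
eef_pos: [518.5, 231.9, -15.0]
tcp_rot: [-1.571, 0.0, -2.273]
ft_force: [0.6, 0.4, -0.2]
opening: 1.0
t: 10.7
eef_pos: [518.3, 231.8, -30.4]
tcp_rot: [-1.571, -0.0, -2.273]
ft_force: [0.4, 0.3, 0.4]
opening: 1.0
t: 11.3
eef_pos: [518.4, 231.8, -30.2]
tcp_rot: [-1.571, 0.0, -2.273]
ft_force: [-0.2, 0.8, 0.8]
opening: 0.594
t: 11.5
eef_pos: [518.4, 231.8, -30.2]
tcp_rot: [-1.571, 0.0, -2.273]
ft_force: [-1.1, -0.4, 1.0]
opening: 0.59
```

The box is gripped: the opening stopped at 0.59, which is 56 mm. Now lift and measure the tray.

```bash
python3 -m inch '[0,-0.01,0,0,0,0,1,0,-0.03,0,0,0,0,1,0,-0.04,0,0,0,0,1,0,-0.04,0,0,0,0,1,0,-0.02,0,0,0,0,1,0,0,0,0,0,0,1]'
cat > cab.py <<'E'
from h import *
yaw=np.radians(6.29);O=np.array([686.9,-83.7,0]);Rc=np.array([[np.cos(yaw),-np.sin(yaw),0],[np.sin(yaw),np.cos(yaw),0],[0,0,1]])
def tocab(W):return (W-O)@Rc
def toworld(p):return O+Rc@np.array(p,float)
E
python3 - <<'E'
from cab import *
px,W,c=cloud("top");cv2.imwrite("pics/t8.png",px)
C=tocab(W)
for y0 in (-80,-40,0,40,80):
    k=(abs(C[...,1]-y0)<15)&(C[...,0]<-60)&(C[...,0]>-290)
    P=C[k];P=P[np.argsort(P[:,0])]
    for x0 in range(-240,-60,6):
        q=P[(P[:,0]>=x0)&(P[:,0]<x0+6)]
        if len(q) and y0 in(0,): print(y0,x0,len(q),np.percentile(q[:,2],[10,50,90]).round(0))
    t=P[(P[:,2]>58)&(P[:,2]<76)&(P[:,0]<-100)];print(y0,"panel top x",np.percentile(t[:,0],[5,50,95]).round(1))
p2,W2,c2=cloud("side");C2=tocab(W2)
k=(abs(C2[...,1])<85)&(C2[...,0]<-105)&(C2[...,0]>-290);P=C2[k]
for x0 in range(-240,-100,8):
    q=P[(P[:,0]>=x0)&(P[:,0]<x0+8)]
    if len(q):print("side",x0,len(q),np.percentile(q[:,2],[10,50,90]).round(0))
w=env.read_camera("wrist");cv2.imwrite("pics/w8.png",w["pixels"])
E
```

```text
t: 12.1
eef_pos: [519.7, 232.2, 113.2]
tcp_rot: [-1.568, 0.005, -2.273]
ft_force: [1.3, -0.1, -1.6]
opening: 0.595
-80 panel top x [-201.9 -200.3 -197.4]
-40 panel top x [-213.6 -203.5 -197.3]
0 -240 15 [-2.  1.  6.]
0 -234 19 [-5.  2.  5.]
0 -228 18 [-1.  2.  4.]
0 -222 20 [-3.  0.  5.]
0 -216 33 [-0.  8. 67.]
0 -210 29 [ 0. 63. 68.]
0 -204 22 [63. 67. 72.]
0 -198 3 [68. 68. 70.]
0 -192 9 [15. 19. 23.]
0 -186 20 [12. 18. 21.]
0 -180 18 [16. 19. 23.]
0 -174 19 [16. 18. 22.]
0 -168 16 [14. 19. 22.]
0 -162 18 [16. 18. 22.]
0 -156 20 [16. 19. 25.]
0 -150 19 [14. 18. 24.]
0 -144 17 [15. 17. 20.]
0 -138 17 [15. 17. 22.]
0 -132 19 [13. 19. 23.]
0 -126 19 [14. 17. 21.]
0 -120 15 [15. 18. 21.]
0 -114 19 [13. 16. 20.]
0 -108 20 [15. 19. 22.]
0 -102 16 [13. 19. 21.]
0 -96 20 [15. 17. 20.]
0 -90 15 [15. 19. 23.]
0 -84 18 [14. 17. 21.]
0 -78 23 [15. 19. 24.]
0 -72 38 [16. 92. 98.]
0 -66 37 [16. 92. 98.]
0 panel top x [-213.  -205.  -198.2]
40 panel top x [-213.1 -204.1 -197.8]
80 panel top x [-202.1 -200.1 -197.4]
side -240 116 [-762.   -2.    1.]
side -232 111 [-765.   -2.    2.]
side -224 106 [-763.   -2.    1.]
side -216 142 [-759.   -0.   62.]
side -208 166 [-761.    0.   64.]
side -200 179 [-757.   51.   69.]
side -192 53 [-766. -733. -657.]
side -184 101 [-763. -655.   18.]
side -176 117 [-764. -645.   18.]
side -168 116 [-763. -644.   18.]
side -160 107 [-763. -648.   18.]
side -152 106 [-765. -654.   18.]
side -144 103 [-761. -642.   19.]
side -136 107 [-765. -651.   19.]
side -128 103 [-765. -655.   19.]
side -120 99 [-765. -658.   18.]
side -112 88 [-764. -682.   18.]
```

View pics/w8.png

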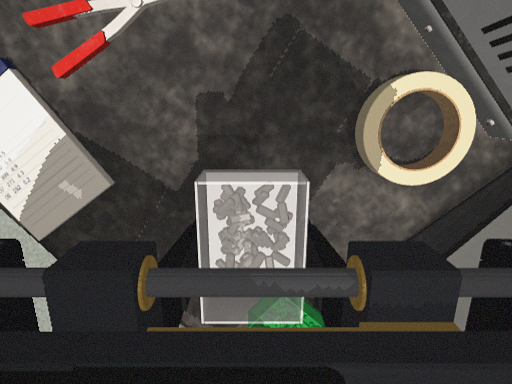

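The box is held (rim at columns 195–309 in the wrist view). The tray's bar face is at cabinet x≈-214, so the tray is out about 123 mm, and its floor centre is at x≈-119. I'll place at cabinet x=-140, y=0, clear of the roof.

Run:
```python
from cab import *
s=env.state();y=s["tcp_rot"][2];T=toworld([-140,0,0]);T[2]=s["eef_pos"][2];print(T,s["eef_pos"],rows(y,T-s["eef_pos"]),np.degrees(y),"turn",np.degrees(y)+173.71)
```

```text
[547.74278704 -99.03851627 109.01329393] [517.84337641 231.55843005 109.01329393] [233.   -0.  236.4] -130.24642403112878 turn 43.463575968871226
```

```bash
python3 -m inch '[0.012,0,0.012,0,0,0,1,0.025,0,0.025,0,0,0,1,0.028,0,0.0285,0,0,0,1,0.028,0,0.0285,0,0,0,1,0.028,0,0.0285,0,0,0,1,0.028,0,0.0285,0,0,0,1,0.028,0,0.0285,0,0,0,1,0.028,0,0.0285,0,0,0,1,0.018,0,0.0185,0,0,0,1,0.01,0,0.0098,0,0,0,1]'; python3 -m inch '[0,0,0,0,5,0,1,0,0,0,0,7.5,0,1,0,0,0,0,8,0,1,0,0,0,0,8,0,1,0,0,0,0,7.5,0,1,0,0,0,0,5,0,1,0,0,0,0,2.46,0,1,0,0,0,0,0,0,1]'
python3 - <<'E'
from cab import *
s=env.state();y=s["tcp_rot"][2];T=toworld([-140,0,0]);T[2]=-12;print(rows(y,T-s["eef_pos"]),np.degrees(y))
w=env.read_camera("wrist");cv2.imwrite("pics/w9.png",w["pixels"])
w=env.read_camera("side");cv2.imwrite("pics/s9.png",w["pixels"])
E
```

```text
t: 13.25
eef_pos: [547.5, -101.3, 108.5]
tcp_rot: [-1.573, -0.001, -2.276]
ft_force: [-0.7, 0.0, -0.4]
opening: 0.597
t: 14.05
eef_pos: [547.7, -98.4, 109.0]
tcp_rot: [-1.571, -0.001, -3.032]
ft_force: [-0.8, -0.5, -2.2]
opening: 0.593
[  0.  121.    0.6] -173.7140380051989
```

View pics/w9.png

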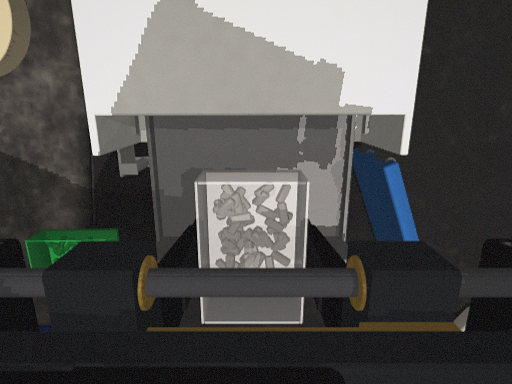

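View pics/s9.png

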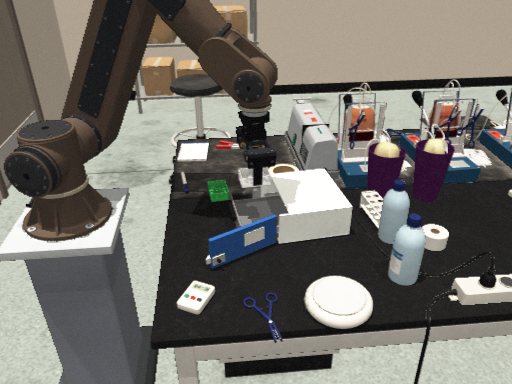

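The box is square over the tray and clear of both sides. Going down.

```bash
python3 -m inch '[0,0.02,0,0,0,0,1,0,0.03,0,0,0,0,1,0,0.03,0,0,0,0,1,0,0.02,0,0,0,0,1,0,0.012,0,0,0,0,1,0,0.005,0,0,0,0,1,0,0,0,0,0,0,1]'; python3 -m inch '[0,0.002,0,0,0,0,1,0,0.002,0,0,0,0,1,0,0,0,0,0,0,1,0,0,0,0,0,0,1]'
```

```text
t: 14.85
eef_pos: [548.2, -98.7, -7.4]
tcp_rot: [-1.571, -0.0, -3.031]
ft_force: [-0.2, -0.5, -1.2]
opening: 0.593
t: 15.25
eef_pos: [548.4, -98.8, -10.9]
tcp_rot: [-1.571, 0.001, -3.032]
ft_force: [0.5, 0.7, -1.5]
opening: 0.59
```

```bash
python3 -m inch '[0,0.0015,0,0,0,0,1,0,0.001,0,0,0,0,1,0,0,0,0,0,0,1]'; python3 -m inch '[0,0,0,0,0,0,0.0,0,0,0,0,0,0,-0.3,0,0,0,0,0,0,-0.5,0,0,0,0,0,0,-0.6,0,0,0,0,0,0,-0.6,0,0,0,0,0,0,-0.6]'
```

```text
t: 15.55
eef_pos: [548.6, -98.7, -13.2]
tcp_rot: [-1.571, 0.001, -3.032]
ft_force: [0.1, 1.9, 5.8]
opening: 0.591
t: 16.15
eef_pos: [548.2, -98.7, -13.8]
tcp_rot: [-1.571, -0.0, -3.032]
ft_force: [0.1, 0.7, 0.2]
opening: 0.798
```

Contact was felt at 5.8 N and the box is released. Go straight up, then check.

```bash
python3 -m inch '[0,-0.01,0,0,0,0,-0.6,0,-0.03,0,0,0,0,-0.6,0,-0.04,0,0,0,0,-0.6,0,-0.04,0,0,0,0,1,0,0,0,0,0,0,1,0,0,0,0,0,0,1]'
python3 - <<'E'
from cab import *
px,W,c=cloud("wrist");cv2.imwrite("pics/w10.png",px);C=tocab(W);s=env.state();print(s["eef_pos"],s["tcp_rot"])
k=(C[...,2]>40)&(C[...,2]<52)&(C[...,0]>-190)&(C[...,0]<-80)&(abs(C[...,1])<60)
print("rim",k.sum(),np.percentile(C[k],[1,50,99],axis=0).round(0).tolist())
E
```

```text
t: 16.75
eef_pos: [548.4, -98.8, 107.4]
tcp_rot: [-1.57, 0.002, -3.032]
ft_force: [-1.0, -0.1, -0.5]
opening: 0.603
[547.89185107 -98.63602323 106.23514685] [-1.57086768e+00  2.66606303e-05 -3.03171635e+00]
rim 780 [[-178.0, -28.0, 40.0], [-137.0, 1.0, 46.0], [-98.0, 28.0, 48.0]]
```

View pics/w10.png

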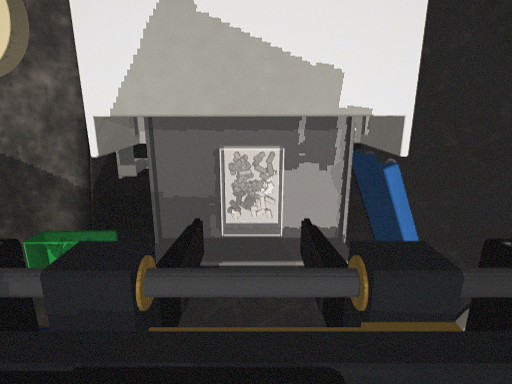

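The box stands upright on the tray at cabinet (-138, 0), rim at z≈47. Next I'll move in front of the bar with the fingers shut.

```bash
python3 -m inch '[0.02,0,0,0,0,0,1,0.035,0,0,0,0,0,1,0.035,0,0,0,0,0,1,0.025,0,0,0,0,0,1,0,0.02,0,0,0,0,1,0,0.03,0,0,0,0,1,0,0.03,0,0,0,0,1,0,0.018,0,0,0,0,1,0,0,0,0,0,0,1]'
python3 - <<'E'
from cab import *
s=env.state();print(s["eef_pos"],tocab(s["eef_pos"]),s["opening"])
px,W,c=cloud("top");C=tocab(W);k=(C[...,2]>58)&(C[...,2]<76)&(C[...,0]<-150)&(C[...,0]>-225)&(C[...,1]>45)&(C[...,1]<90);print(np.percentile(C[k][:,0],[5,50,95]))
cv2.imwrite("pics/t11.png",cv2.resize(px[100:260,170:360],None,fx=3.7,fy=3.7,interpolation=cv2.INTER_CUBIC))
E
```

```text
t: 17.7
eef_pos: [432.0, -110.6, 5.5]
tcp_rot: [-1.574, -0.005, -3.032]
ft_force: [0.7, 0.2, 0.3]
opening: 0.003
[ 432.04184368 -110.59684737    5.53838581] [-256.27077475    1.18754043    5.53838581] 0.002538200227437226
[-201.7052576  -200.02197815 -197.27868814]
```

View pics/t11.png

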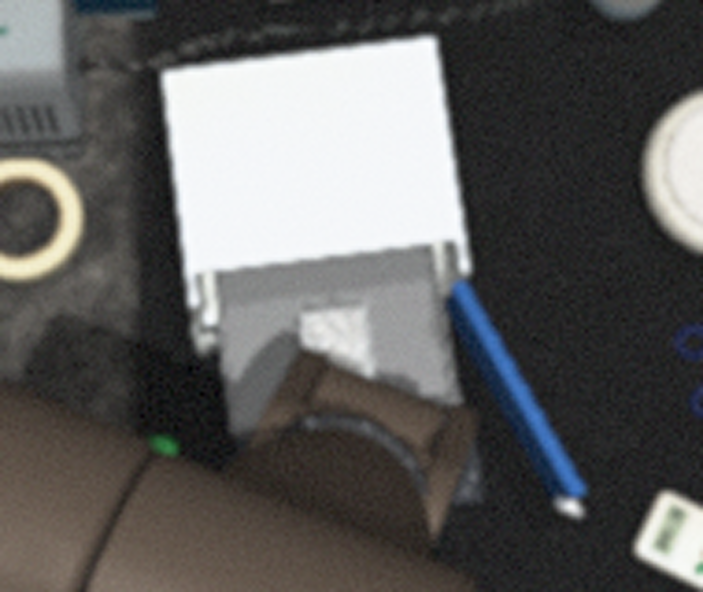

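```bash
python3 -m inch '[-0.01,0,0,0,0,0,1,-0.013,0,0,0,0,0,1,-0.006,0,0,0,0,0,1,-0.008,0,0,0,0,0,1,-0.012,0,0,0,0,0,1,-0.016,0,0,0,0,0,1,-0.018,0,0,0,0,0,1,-0.018,0,0,0,0,0,1,-0.018,0,0,0,0,0,1,-0.015,0,0,0,0,0,1]';python3 -m inch '[-0.008,0,0,0,0,0,1,-0.004,0,0,0,0,0,1,-0.002,0,0,0,0,0,1,0,0,0,0,0,0,1]'
python3 -c "
from cab import *
print(tocab(env.state()['eef_pos']))"
```

```text
t: 18.75
eef_pos: [568.4, -96.2, 8.3]
tcp_rot: [-1.571, -0.0, -3.031]
ft_force: [-2.3, -1.3, 1.8]
opening: 0.005
t: 19.15
eef_pos: [581.0, -95.1, 8.2]
tcp_rot: [-1.571, 0.0, -3.032]
ft_force: [0.3, -0.2, -0.5]
opening: 0.004
[-106.47761487    0.27070132    8.22791029]
```

```bash
python3 -m inch '[-0.002,0,0,0,0,0,1,-0.002,0,0,0,0,0,1,0,0,0,0,0,0,1]';python3 -m inch '[-0.002,0,0,0,0,0,1,-0.001,0,0,0,0,0,1,0,0,0,0,0,0,1]'
```

```text
t: 19.45
eef_pos: [585.0, -94.7, 8.2]
tcp_rot: [-1.571, -0.0, -3.032]
ft_force: [-2.2, 1.5, -1.2]
opening: 0.004
t: 19.75
eef_pos: [584.9, -94.5, 8.2]
tcp_rot: [-1.572, -0.006, -3.031]
ft_force: [-16.8, -4.3, 10.3]
opening: 0.005
```

The tray has hit its stop (17 N, x=585). I'll back off, lift and check.

```bash
python3 -m inch '[0.01,0,0,0,0,0,1,0.025,0,0,0,0,0,1,0.01,-0.02,0,0,0,0,1,0,-0.04,0,0,0,0,1,0,-0.04,0,0,0,0,1,0,-0.01,0,0,0,0,1,0,0,0,0,0,0,1,0,0,0,0,0,0,1]'
python3 - <<'E'
from cab import *
px,W,c=cloud("wrist");cv2.imwrite("pics/w12.png",px);C=tocab(W)
k=(C[...,2]>60)&(C[...,2]<72)&(C[...,0]>-130)&(C[...,0]<-70)&(abs(C[...,1])<90);print(k.sum(),np.percentile(C[k],[2,50,98],axis=0).round(1).tolist())
px,W,c=cloud("top");C=tocab(W)
cv2.imwrite("pics/t12.png",cv2.resize(px[100:260,170:360],None,fx=3.7,fy=3.7,interpolation=cv2.INTER_CUBIC))
k=(C[...,2]>60)&(C[...,2]<75)&(C[...,0]>-220)&(C[...,0]<-75)&(abs(C[...,1])<85);print(k.sum(),np.percentile(C[k],[2,50,98],axis=0).round(1).tolist())
hsv=cv2.cvtColor(px,cv2.COLOR_BGR2HSV);m=(hsv[...,1]>120)&(hsv[...,0]>95)&(hsv[...,0]<130)&(W[...,2]>80);m[:,:280]=0;m[:,340:]=0;m[:160]=0;m[250:]=0
r=cv2.minAreaRect(plane(c,np.argwhere(m)[:,::-1],92)[:,:2].astype(np.float32));b=cv2.boxPoints(r);print(r,b.round(1).tolist())
s=env.state();print(s["eef_pos"],s["tcp_rot"])
E
```

```text
t: 20.55
eef_pos: [542.8, -99.1, 117.3]
tcp_rot: [-1.571, -0.001, -3.032]
ft_force: [-0.4, 0.2, -0.6]
opening: 0.01
2948 [[-88.3, -82.1, 60.6], [-77.7, 1.7, 63.9], [-72.1, 83.2, 68.0]]Traceback (most recent call last):
  File "<stdin>", line 6, in <module>
    return _quantile_unchecked(
        a, q, axis, out, overwrite_input, method, keepdims, weights)
    return _ureduce(a,
                    func=_quantile_ureduce_func,
    ...<5 lines>...
                    overwrite_input=overwrite_input,
                    method=method)
    r = func(a, **kwargs)
    result = _quantile(arr,
                       quantiles=q,
    ...<2 lines>...
                       out=out,
                       weights=wgt)
    slices_having_nans = np.isnan(arr[-1, ...])
                                  ~~~^^^^^^^^^
IndexError: index -1 is out of bounds for axis 0 with size 0
```

View pics/w12.png

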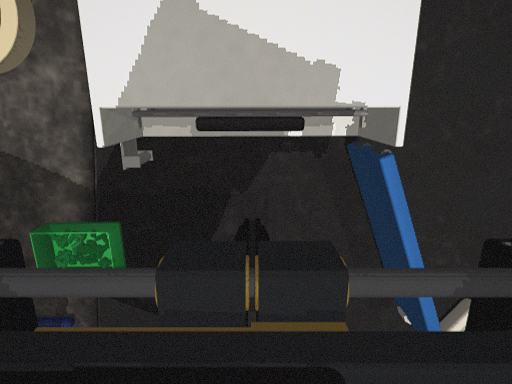

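View pics/t12.png

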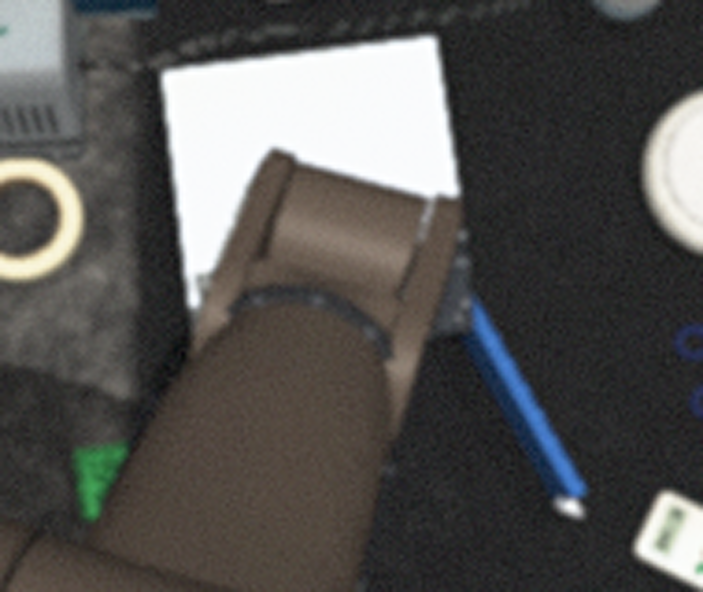

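The tray is home: in the wrist view the bar sits at (250,124), recessed in the front plane. The door is still wide open. Next I'll move to the outside of the door.

```bash
python3 -m inch '[0.005,0,0.011,0,0,0,1,0.0115,0,0.0245,0,0,0,1,0.0135,0,0.0285,0,0,0,1,0.0135,0,0.0285,0,0,0,1,0.0135,0,0.0285,0,0,0,1,0.0135,0,0.0285,0,0,0,1,0.0115,0,0.0245,0,0,0,1,0.008,0,0.0165,0,-3,0,1,0,0,0,0,-7,0,1,0,0,0,0,-8.5,0,1]'; python3 -m inch '[0,0,0,0,-8.5,0,1,0,0,0,0,-8.5,0,1,0,0,0,0,-8.5,0,1,0,0,0,0,-8.5,0,1,0,0,0,0,-8.5,0,1,0,0,0,0,-8.5,0,1,0,0,0,0,-8.5,0,1,0,0,0,0,-8.5,0,1,0,0,0,0,-8.5,0,1,0,0,0,0,-8.5,0,1]'; python3 -m inch '[0,0,0,0,-5,0,1,0,0,0,0,-2.7,0,1,0,0,0,0,0,0,1]'
python3 - <<'E'
from cab import *
s=env.state();print(s["eef_pos"],np.degrees(s["tcp_rot"]),s["joints"],rows(s["tcp_rot"][2],np.array([474.4,-298.8,23])-s["eef_pos"]))
px,W,c=cloud("wrist");cv2.imwrite("pics/w13.png",px)
hsv=cv2.cvtColor(px,cv2.COLOR_BGR2HSV);m=(hsv[...,1]>120)&(hsv[...,0]>95)&(hsv[...,0]<130)&(W[...,2]>86)&(W[...,2]<98)
P=W[m];print(len(P));r=cv2.minAreaRect(P[:,:2].astype(np.float32));print(r,cv2.boxPoints(r).round(1).tolist())
E
```

```text
t: 21.65
eef_pos: [473.6, -299.6, 117.2]
tcp_rot: [-1.572, -0.001, -2.705]
ft_force: [0.0, 0.2, -0.5]
opening: 0.007
t: 22.65
eef_pos: [474.0, -299.0, 117.3]
tcp_rot: [-1.571, 0.001, -1.219]
ft_force: [0.4, -0.6, 0.3]
opening: 0.006
t: 22.95
eef_pos: [474.1, -298.9, 117.4]
tcp_rot: [-1.571, 0.001, -1.091]
ft_force: [-0.5, -0.5, -0.4]
opening: 0.001
[ 474.0695158  -298.90171018  117.37129018] [-9.00285516e+01  6.96863013e-02 -6.24881505e+01] [-6.80422012e-01  4.70643442e-01  1.78569621e+00  3.62061923e-05
  8.86567084e-01 -1.16061758e+00] [ 0.1 94.4  0.3]
4109
((506.3230895996094, -239.921630859375), (195.31777954101562, 11.621797561645508), 27.5765438079834) [[417.1000061035156, -280.0], [422.3999938964844, -290.29998779296875], [595.5999755859375, -199.89999389648438], [590.2000122070312, -189.60000610351562]]
```

View pics/w13.png

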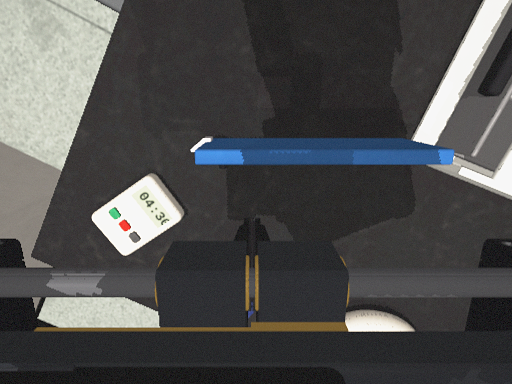

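The door runs from (195,155) to (455,157) in the wrist view, parallel to the fingers' face and clear of the timer. I'll go down and approach.

```bash
python3 -m inch '[0,0.02,0,0,0,0,1,0,0.03,0,0,0,0,1,0,0.028,0,0,0,0,1,0,0.016,0,0,0,0,1,-0.005,0,0,0,0,0,1,-0.008,0,0,0,0,0,1,-0.005,0,0,0,0,0,1,-0.002,0,0,0,0,0,1,0,0,0,0,0,0,1]'
python3 -m inch '[-0.004,0,0,0,1.5,0,1,-0.0078,0,-0.0006,0,3,0,1,-0.0131,0,-0.001,0,5,0,1,-0.0131,0,-0.001,0,5,0,1,-0.0131,0,-0.001,0,5,0,1,-0.0131,0,-0.001,0,5,0,1,-0.0131,0,-0.001,0,5,0,1,-0.0131,0,-0.001,0,5,0,1,-0.0078,0,-0.0006,0,3,0,1,0,0,0,0,0,0,1]'
cat > door.py <<'E'
from cab import *
import sys
s=env.state();e=s["eef_pos"];H=np.array([592.,-195.,0]);y=s["tcp_rot"][2]
print("tcp",e.round(1),"cab",tocab(e).round(1),"yaw",np.degrees(y).round(1),"tool-dir door angle",np.degrees(y).round(1)+180-6.29,"hinge in tool",rows(y,H-e),s["ft_force"].round(1))
px,W,c=cloud(sys.argv[1]);cv2.imwrite(f"pics/{sys.argv[2]}.png",px)
hsv=cv2.cvtColor(px,cv2.COLOR_BGR2HSV);m=(hsv[...,1]>120)&(hsv[...,0]>95)&(hsv[...,0]<130)&(W[...,2]>84)&(W[...,2]<99)&(np.hypot(W[...,0]-592,W[...,1]+195)<215)
P=W[m]
if len(P)>30:
    r=cv2.minAreaRect(P[:,:2].astype(np.float32));b=cv2.boxPoints(r);print(len(P),r,b.round(1).tolist())
    v=cv2.fitLine(P[:,:2].astype(np.float32),cv2.DIST_HUBER,0,.01,.01)[:,0];print("line deg",np.degrees(np.arctan2(v[1],v[0])),"door deg +-180:",np.degrees(np.arctan2(v[1],v[0]))-96.29)
E
python3 door.py wrist w14
```

```text
t: 23.9
eef_pos: [465.7, -280.6, 25.0]
tcp_rot: [-1.57, -0.001, -1.091]
ft_force: [-0.1, 0.1, 0.1]
opening: 0.002
t: 24.9
eef_pos: [440.0, -186.5, 24.4]
tcp_rot: [-1.571, 0.0, -1.746]
ft_force: [-0.3, 1.1, -0.1]
opening: 0.002
tcp [ 440.  -186.5   24.4] cab [-256.7  -75.1   24.4] yaw -100.1 tool-dir door angle 73.61 hinge in tool [-18.2  24.4 151.2] [-0.3  1.1 -0.1]
9289 ((486.289794921875, -175.43272399902344), (15.057303428649902, 172.74392700195312), 78.98352813720703) [[400.1000061035156, -166.3000030517578], [569.5999755859375, -199.3000030517578], [572.5, -184.5], [402.8999938964844, -151.5]]
line deg -11.076587 door deg +-180: -107.366585
```

View pics/w14.png

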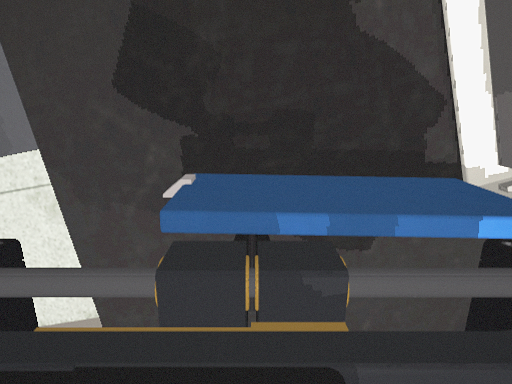

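The door is turning with the finger and stands at about 73°. I'll continue the arc.

```bash
python3 -m inch '[-0.0078,0,-0.0006,0,3,0,1,-0.0131,0,-0.001,0,5,0,1,-0.0131,0,-0.001,0,5,0,1,-0.0131,0,-0.001,0,5,0,1,-0.0131,0,-0.001,0,5,0,1,-0.0131,0,-0.001,0,5,0,1,-0.0131,0,-0.001,0,5,0,1,-0.0131,0,-0.001,0,5,0,1,-0.0131,0,-0.001,0,5,0,1,-0.0131,0,-0.001,0,5,0,1]'; python3 -m inch '[-0.0131,0,-0.001,0,5,0,1,-0.0078,0,-0.0006,0,3,0,1,0,0,0,0,0,0,1]'
python3 door.py wrist w15
```

```text
t: 25.95
eef_pos: [496.3, -78.4, 24.2]
tcp_rot: [-1.571, -0.0, -2.586]
ft_force: [-0.8, -1.7, -0.7]
opening: 0.006
t: 26.25
eef_pos: [514.1, -66.6, 24.2]
tcp_rot: [-1.57, 0.001, -2.722]
ft_force: [0.1, -1.1, 0.9]
opening: 0.003
tcp [514.1 -66.6  24.2] cab [-169.9   36.    24.2] yaw -156.0 tool-dir door angle 17.71 hinge in tool [-18.8  24.2 149. ] [ 0.1 -1.1  0.9]
9365 ((549.7916870117188, -96.58612823486328), (15.077754974365234, 174.2745361328125), 23.10792350769043) [[508.70001220703125, -19.399999618530273], [577.0999755859375, -179.6999969482422], [590.9000244140625, -173.8000030517578], [522.5, -13.5]]
line deg -66.88766 door deg +-180: -163.17766
```

View pics/w15.png

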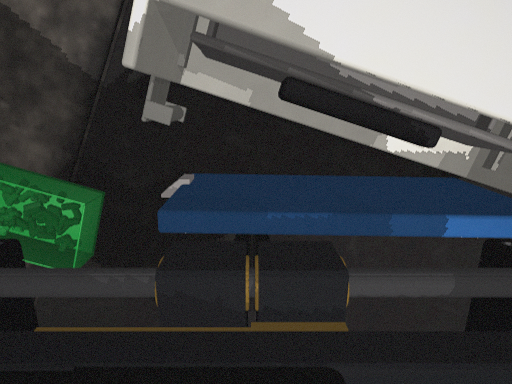

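```bash
python3 -m inch '[-0.0078,0,-0.0006,0,3,0,1,-0.0078,0,-0.0005,0,3,0,1,-0.0078,0,-0.0005,0,3,0,1,-0.0052,0,-0.0003,0,2,0,1,0,0,0,0,0,0,1]'; python3 -m inch '[-0.0039,0,-0.0002,0,1.5,0,1,-0.0039,0,-0.0002,0,1.5,0,1,0,0,0,0,0,0,1]'; python3 -m inch '[-0.0039,0,-0.0002,0,1.5,0,1,-0.0026,0,-0.0002,0,1,0,1,0,0,0,0,0,0,1]'
python3 door.py wrist w16
```

```text
t: 26.8
eef_pos: [539.6, -55.4, 24.2]
tcp_rot: [-1.571, 0.0, -2.914]
ft_force: [-0.7, 0.6, -0.1]
opening: 0.003
t: 27.1
eef_pos: [546.6, -53.1, 24.2]
tcp_rot: [-1.571, -0.001, -2.968]
ft_force: [-4.2, -1.8, 2.5]
opening: 0.007
t: 27.4
eef_pos: [554.0, -51.5, 24.3]
tcp_rot: [-1.571, 0.001, -3.011]
ft_force: [0.6, -0.1, 1.2]
opening: 0.002
tcp [554.  -51.5  24.3] cab [-128.5   46.6   24.3] yaw -172.5 tool-dir door angle 1.21 hinge in tool [-18.9  24.3 147.2] [ 0.6 -0.1  1.2]
9462 ((579.7696533203125, -89.39977264404297), (15.516215324401855, 175.19981384277344), 6.739902019500732) [[561.7999877929688, -3.299999952316284], [582.2999877929688, -177.3000030517578], [597.7999877929688, -175.5], [577.2000122070312, -1.5]]
line deg -83.414 door deg +-180: -179.70401
```

```bash
python3 -m inch '[-0.002,0,0,0,0.5,0,1,-0.002,0,0,0,0.5,0,1,0,0,0,0,0,0,1]'; python3 -m inch '[-0.002,0,0,0,0,0,1,0,0,0,0,0,0,1]'
```

```text
t: 27.75
eef_pos: [556.9, -50.9, 24.2]
tcp_rot: [-1.571, -0.001, -3.029]
ft_force: [-3.6, -0.6, 2.7]
opening: 0.006
t: 27.95
eef_pos: [556.7, -50.9, 24.1]
tcp_rot: [-1.572, -0.005, -3.028]
ft_force: [-13.9, -4.8, 10.0]
opening: 0.006
```

The door is firm against its stop at 14 N. I'll back off and see whether it stays.

```bash
python3 -m inch '[0,0,0,0,0,0,1,0,0,0,0,0,0,1,0.005,0,0,0,0,0,1,0.015,0,0,0,0,0,1,0.03,0,0,0,0,0,1,0.03,-0.01,0,0,0,0,1,0.02,-0.04,0,0,0,0,1,0,-0.04,0,0,0,0,1,0,0,0,0,0,0,1]'
python3 door.py wrist w17
python3 - <<'E'
from cab import *
px,W,c=cloud("side");cv2.imwrite("pics/s17.png",cv2.resize(px[130:290,180:380],None,fx=4,fy=3.7,interpolation=cv2.INTER_CUBIC))
C=tocab(W)
E
```

```text
t: 28.85
eef_pos: [462.1, -62.7, 118.4]
tcp_rot: [-1.568, 0.008, -3.029]
ft_force: [0.9, 0.2, -0.8]
opening: 0.003
tcp [462.1 -62.7 118.4] cab [-221.2   45.5  118.4] yaw -173.5 tool-dir door angle 0.20999999999999996 hinge in tool [-114.2  118.4  146.1] [ 0.9  0.2 -0.8]
5265 ((581.72705078125, -99.34873962402344), (11.582283973693848, 195.376220703125), 6.536091327667236) [[564.9000244140625, -3.0], [587.0999755859375, -197.10000610351562], [598.5999755859375, -195.6999969482422], [576.4000244140625, -1.600000023841858]]
line deg -83.42109 door deg +-180: -179.71109
```

View pics/w17.png

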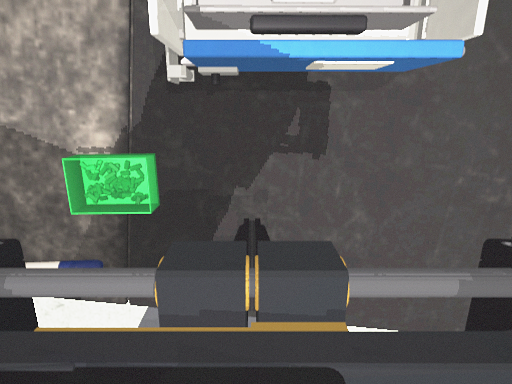

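View pics/s17.png

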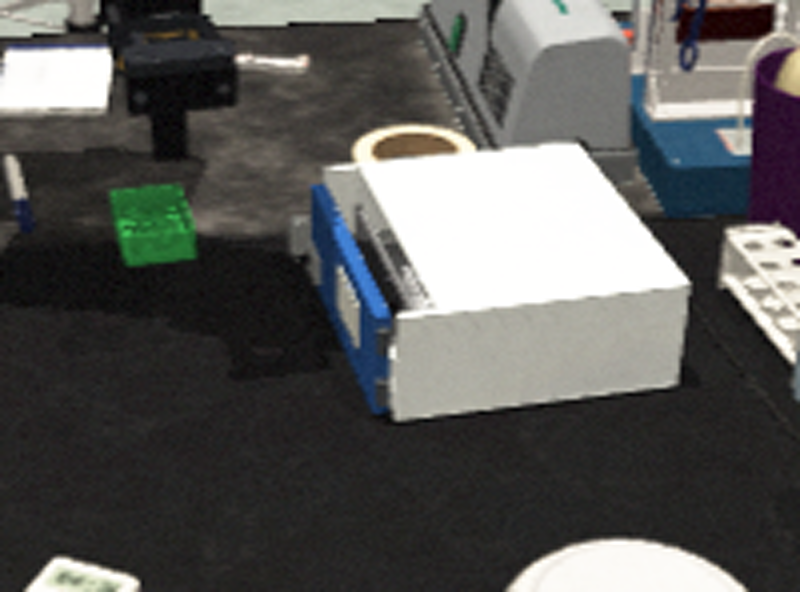

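The door reads about 0.004 rad and has stayed there after release, not pushed ajar. I'll wait a second, measure again, and check that the bystanders haven't moved.

```bash
python3 -m inch '[0,0,0,0,0,0,1,0,0,0,0,0,0,1,0,0,0,0,0,0,1,0,0,0,0,0,0,1,0,0,0,0,0,0,1,0,0,0,0,0,0,1,0,0,0,0,0,0,1,0,0,0,0,0,0,1]'; python3 door.py wrist w18
python3 - <<'E'
from cab import *
px,W,c=cloud("wrist");cv2.imwrite("pics/w18b.png",cv2.resize(px[0:110,140:300],None,fx=5,fy=5,interpolation=cv2.INTER_CUBIC));C=tocab(W)
k=(C[...,2]>50)&(C[...,2]<72)&(C[...,0]>-100)&(C[...,0]<-72)&(abs(C[...,1])<40);print("bar",k.sum(),np.percentile(C[k],[2,50,98],axis=0).round(1).tolist())
px,W,c=cloud("top");W0=np.load("topW.npy")
for n,(a,b,d,e) in {"roll":(155,196,140,178),"timer":(335,380,228,265)}.items():
    f=lambda Q:(lambda P:np.nanmean(P[(P[:,2]>14)&(P[:,2]<40)],0).round(1))(Q[d:e,a:b].reshape(-1,3))
    print(n,f(W0),f(W))
E
```

```text
t: 29.75
eef_pos: [460.0, -62.0, 114.2]
tcp_rot: [-1.571, 0.0, -3.028]
ft_force: [-1.1, -0.3, -0.3]
opening: 0.006
tcp [460.  -62.  114.2] cab [-223.2   46.4  114.2] yaw -173.5 tool-dir door angle 0.20999999999999996 hinge in tool [-116.1  114.2  147.1] [-1.1 -0.3 -0.3]
5470 ((582.0028076171875, -99.49591064453125), (11.996552467346191, 195.36740112304688), 6.523031234741211) [[564.9000244140625, -3.0999999046325684], [587.0999755859375, -197.1999969482422], [599.0999755859375, -195.89999389648438], [576.9000244140625, -1.7999999523162842]]
line deg -83.485 door deg +-180: -179.775
bar 3190 [[-88.8, -38.4, 51.5], [-81.4, -0.2, 63.0], [-73.2, 38.4, 67.8]]
roll [677.4 170.1  25.5] [676.8 170.3  25.4]
timer [ 383.  -389.    20.4] [ 383.  -388.8   20.7]
```

View pics/w18b.png

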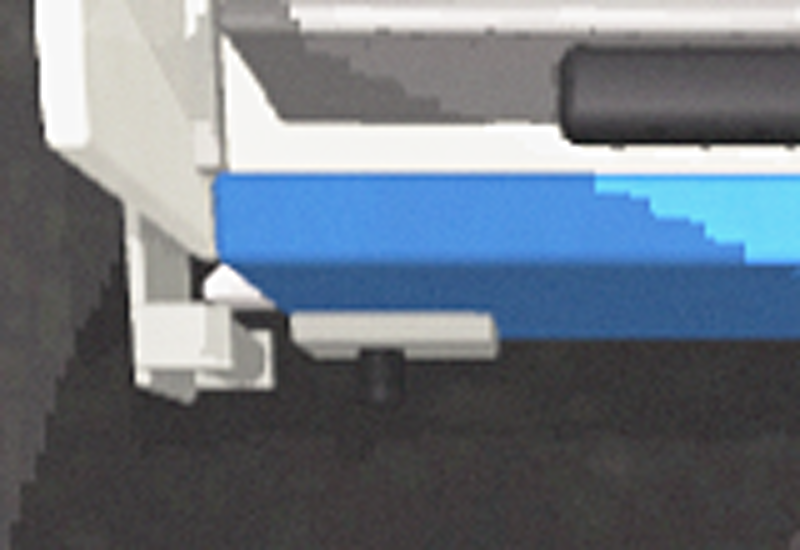

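The tongue at (230,285) is out behind the strike roller at (250,350). The door hasn't moved, and the roll and timer are where they were. Handing in.

```bash
python3 -c "
from cell import env
env.job_done();print(env.state()['t'])"
```

```text
the job is handed in; nothing more can be done
the job is handed in; nothing more can be done
```

The clip box is in the cabinet, the tray is home and the blue door is latched. I handed the job in at about 30 s of the 69 s allowed; it reports no verdict.

**What I did:**
- I gripped the box across its 56 mm side and stood it on the pulled-out tray, about 20 mm in front of the floor centre. I then let go and lifted clear.
- I pushed the tray in by its bar until it met the stop, at about 17 N.
- I swung the door shut with closed fingers and pushed until it stopped, at about 14 N.

**Last checks:**
- **Door:** it measured about 0.004 rad from shut, the same about a second after I let go. The tongue is visible, sprung out behind the strike roller.
- **Tray:** the bar face measured 9 to 11 mm inside the cabinet's front plane; home is 9 mm.
- **Bystanders:** the tape roll and timer are within 1 mm of where they started. I did not touch the green look-alike.
- **Not checked:** I did not look at the box again after the tray went in. My last measurement of it was on the open tray: upright, rim at about 47 mm.

**What disagreed:** the real fingertips are about 35.5 mm above the reported TCP. Because of that, the first two grasps closed on air without disturbing the box. I measured the offset with the cameras and corrected for it from then on.

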